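# Preload a hairspring winder to its red ratchet tooth

### The job

Two hairspring winders stand on the gauge repair desk. On the one with the brass knob, turn the knob clockwise, seen from above, until the red tooth of its ratchet wheel has just clicked past the pawl and not a tooth further, then let go so that the red tooth's steep face rests caught on the pawl. Leave the winder with the black knob as it is set.

Things in the scene. Friction and masses are not known exactly. Their poses are not given: they have to be found in the camera images.
- brass_knob (a point): Round fluted brass knob of the winder to use, 40 mm across, 35 mm tall, top 85 mm above the desk; grip it across any direction. This point is on its vertical turning axis, half-way up (68 mm above the desk). Below it: a neck 24 mm across and 10 mm high, then the ratchet wheel it turns (96 mm across, top 40 mm above the desk), on a green 150 mm square base plate fixed to the desk.
- brass_wheel (a joint): Angle (rad) of brass knob and wheel, growing clockwise from above. 12 saw teeth 0.524 apart, one red. 0 = red tooth caught on the pawl. Starts caught at -0.524 or -1.047 (may still be dropping on to it for 0.5 s). A spring (0.08 to 0.15 N m) turns it back anticlockwise on to the last tooth passed: let go from 0.05 to 0.45 it falls to 0; beyond 0.5 the next tooth catches, no way back.
- brass_catch (a point): Where the tip of the sprung brass pawl of the brass-knobbed winder rests on the wheel: 42 mm from the knob's axis, 40 mm above the desk. The pawl is 50 mm long, hinged on a post on the base plate; nothing of it is higher than 45 mm. The caught tooth lies just clockwise of this point. It takes about 0.25 N m to turn a tooth past it.
- black_wheel (a joint): Angle (rad) of the knob and wheel of the other winder, the same but for its black knob; growing clockwise from above. It starts caught two teeth short of its own red tooth (-1.047, after dropping on to it in the first 0.5 s) and must stay on that tooth.
Mind the look-alikes: they are no part of the job. What is shaped like the part that bears brass_knob but pink is not meant.

How it is judged:
By the outcome, as a careful person would: the job done as asked, in the order asked, and still so for the second after the job is handed in, with the robot touching nothing.
It also fails if it takes over 37 s, if anything falls off the work surface, if the arm or the gripper's body presses on something with over 40 N, if the wrist force passes 120 N, or if a joint passes its speed limit or range.

### The arm

A 6-joint arm with a two-finger parallel gripper is mounted at the origin on the work surface. World frame = base frame: x ahead of the robot, y to its left, z up, the work surface at z = 0. Lengths are in m, angles in degrees, forces in N, time in s.
With the tool pointing down it reaches from about 0.4 to 0.925 m from the base axis. Payload 12.5 kg.
Tool frame: the origin (TCP) lies midway between the tips of the shut fingers; the grasp point (between the pads) lies 19 mm behind it; z points along the fingers, y is the direction in which the jaws open and shut (so a half turn about z gives the same grasp; the last joint's range is limited). The gripper opens to 95 mm and grips with 3 to 60 N. Pads are 20 mm wide; open, the fingers measure 119 mm over their backs; the gripper's body (75 mm by 180 mm) begins 59 mm behind the grasp point.
Start: joints at [-81.566, 28.126, 89.318, -0, 62.55, -6.05], TCP at [0.156, -0.605, 0.215] pointing down, gripper open.
Joint ranges: [-177.58, 177.58], [-47.91, 125.51], [2.72, 160], [-65.01, 245.01], [3.68, 167.84], [-153.87, 153.87]. Speed limits (degrees/s): [127.2, 127.2, 159.86, 180, 180, 180].

### API

Orientations are given as a 3x3 rotation matrix whose columns are the frame's x, y, z axes.
In Python, from workcell import bot, viewer, ticket gives the robot as it stands. The module is installed in compiled form; this text tells all that it offers.
- The arm moves only by the tool move_arm, never from a script. Its argument "plan" is a list of rows, each a list of 7 numbers: the shift along the tool's x, y, z in cm, then the turn, a rotation vector about the tool's x, y, z in rad, then the closure in counts, from 0 (fully open) to 255 (shut). In form: [[x, y, z, ax, ay, az, claw], ...]. A call has 1 to 8 rows; each row is the pose to reach, as a shift and turn from the pose measured when the call began, along the tool's axes at that moment; what a row does not reach only later rows make up. A row lasts 1/12 s, in which the tool goes at most 41.7 mm and 7.16 degrees, less where a joint would pass 70% of its speed; a pose out of reach is approached as far as the arm can. A call with a gripper value outside its range is refused whole. The fingers move at their own pace and stop on an object; the grip force is fixed at half the most. Time passes only in rows, so rows that repeat a pose let the fingers close. It gives the time, the measured TCP pose, the force and the opening at its end, in the units of the state.
- bot.get_obs(): the state, without advancing time (a new reading comes with each control period).
- viewer.snapshot(name): name is "scene" or "top" or "wrist"; returns a dict with "image" (480x640x3 uint8, red, green, blue), "intrinsics" (3x3 intrinsics, pixels), "R" (3x3) and "t" (3): a world point X has camera coordinates R X + t; the wrist camera has in their place "mount" (4x4, takes a point from camera to tool coordinates, whose origin is the TCP and whose axes are the flange's). Camera axes: x right, y down, z forward; pixel columns grow to the right and rows downward; lengths in m; the calibration is good to about 2 mm. A picture is of the moment at which its call begins: read the wrist's pose just before it. There is no depth.
- ticket.sign_off(): hands the job in, once; it reports no verdict.
The state is a dict: "time": time; "joint_pos": joint angles; "dq": joint speeds; "joint_efforts": joint torques, N m; "eef_pos": TCP position; "ee_rot": TCP orientation; "force": force on the tool from outside, world axes, zero at the start; "wrist_torque": the same for the moment, N m; "grip_width": finger opening in m.
Only numpy, scipy, OpenCV 4.12 (cv2) and the standard library are available. Lean on these libraries where they do the work, as an engineer would, in place of code of your own. Each camera call takes 0.05 s, during which the arm holds its last target. There are 200 camera calls.

## Working session

There is one attempt and no reset: what is moved stays moved. The work goes in short steps, Python scripts to look and compute and a tool call to move; the robot and the scene stay as the last step left them, time stands still between calls to the robot, and variables do not carry over. Pictures are saved under pics/ and viewed, about 8 in all and at most 12, crops included, and the job is handed in when it is done.

Besides the shell and the picture viewer there is one more tool, called after "Call:" as name([rows], argument=value, ...), one row to a line, values as JSON. move_arm: Moves the arm, as the interface text tells. Its arguments: {"type":"object","properties":{"plan":{"type":"array","items":{"type":"array","items":{"type":"number"}}}},"required":["plan"]}

```bash
mkdir -p pics
python3 - <<'E'
from workcell import bot, viewer
import cv2,numpy as np
o=bot.get_obs();print(o)
for n in ["top","scene"]:
    s=viewer.snapshot(n);cv2.imwrite(f"pics/{n}0.png",s["image"][:,:,::-1]);np.savez(f"pics/{n}0.npz",**s)
    print(n,s["intrinsics"].tolist(),np.round(s["R"],3).tolist(),s["t"])
E
```

```text
{'time': 0.0, 'joint_pos': array([-8.15657208e+01,  2.81624486e+01,  8.93517762e+01, -1.31415763e-03,
        6.25487015e+01, -6.04979285e+00]), 'dq': array([ 0.05654063, -0.0027673 , -0.06609928, -0.07997963, -0.01652223,
        0.05463546]), 'joint_efforts': array([-3.83195729e-03, -6.12653518e+01, -2.58182091e+01,  6.91726618e-02,
        4.82538552e-02, -1.05310380e-04]), 'eef_pos': array([ 0.15630484, -0.60487455,  0.21407025]), 'ee_rot': array([[ 9.68214569e-01,  2.50121003e-01, -1.81222533e-04],
       [ 2.50121050e-01, -9.68213967e-01,  1.08340820e-03],
       [ 9.55209596e-05, -1.09429918e-03, -9.99999397e-01]]), 'force': array([0.41376985, 0.46263904, 0.71398937]), 'wrist_torque': array([0.03085722, 0.0050855 , 0.00010313]), 'grip_width': 0.0950245409111213}
top [[529.0798304008935, 0.0, 321.6651347525343], [0.0, 529.0798304008935, 233.28766265618574], [0.0, 0.0, 1.0]] [[0.012, -1.0, 0.014], [-0.999, -0.013, -0.033], [0.033, -0.014, -0.999]] [-0.01187581  0.41507058  0.86188686]
scene [[609.4378463618317, 0.0, 324.60900473653084], [0.0, 609.4378463618317, 243.71020529228812], [0.0, 0.0, 1.0]] [[0.03, 0.999, -0.019], [0.687, -0.034, -0.725], [-0.726, 0.009, -0.688]] [ 0.00798625 -0.24663366  1.40875928]
```

View pics/top0.png

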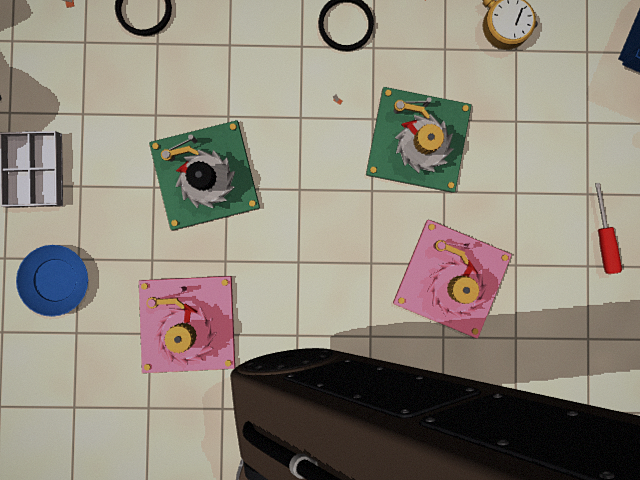

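View pics/scene0.png

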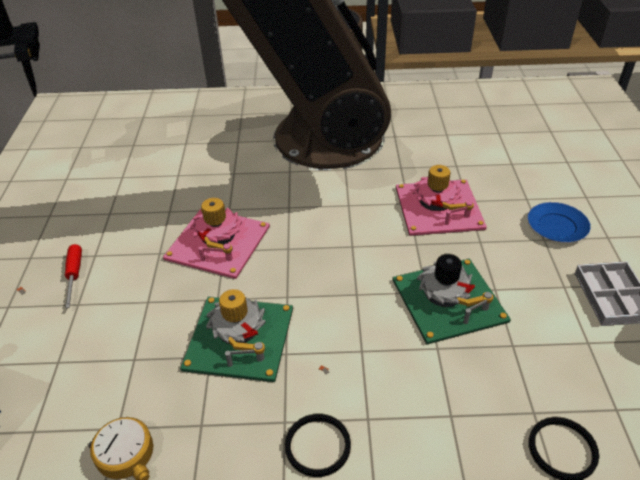

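The target, the brass knob on the green plate, is at about (431,137) in the top view and (233,298) in the scene view. The black-knobbed winder is at (201,176) in the top view, and the two pink ones are decoys. Next I'll crop in on the target.

```bash
cat > h.py <<'E'
import numpy as np,cv2
def ray(s,px,z):
    d=s["R"].T@np.linalg.solve(s["intrinsics"],[px[0],px[1],1.]);c=-s["R"].T@s["t"]
    return c+d*(z-c[2])/d[2]
E
python3 - <<'E'
from h import *
t=dict(np.load("pics/top0.npz"));s=dict(np.load("pics/scene0.npz"))
cr=[]
for d,(x,y,w) in ((t,(365,80,110)),(s,(180,280,110))):
    im=d["image"];hs=cv2.cvtColor(im,cv2.COLOR_RGB2HSV)
    cr.append(cv2.resize(im[y:y+w,x:x+w],(400,400),interpolation=cv2.INTER_CUBIC))
cv2.imwrite("pics/crop.png",np.hstack(cr)[:,:,::-1])
print(ray(t,(431,137),.085),ray(s,(233,297),.085))
# plate corners
im=t["image"];hs=cv2.cvtColor(im,cv2.COLOR_RGB2HSV)
for d in (t,):
    m=cv2.inRange(hs,(60,80,30),(90,255,255));m[:,:300]=0
    r=cv2.minAreaRect(cv2.findNonZero(m));print(r,ray(t,r[0],.005))
E
```

```text
[ 0.55992031 -0.16874884  0.085     ] [ 0.5601118  -0.16479571  0.085     ]
((418.76922607421875, 139.15383911132812), (90.60565185546875, 89.428955078125), 11.309932708740234) [ 0.5735519 -0.1660309  0.005    ]
```

View pics/crop.png

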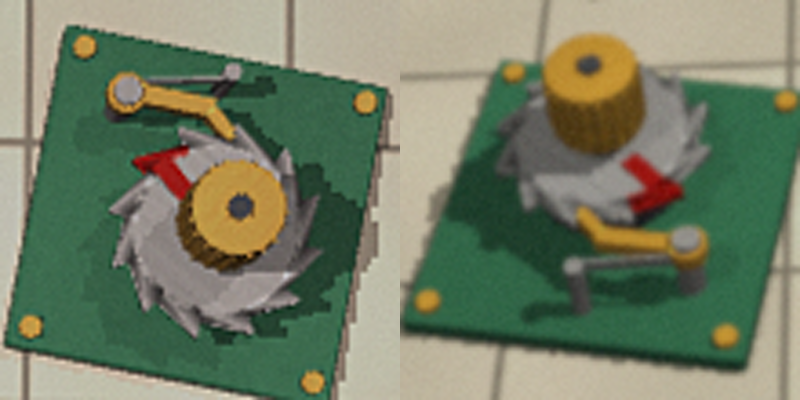

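Run:
```python
from h import *
t=dict(np.load("pics/top0.npz"));s=dict(np.load("pics/scene0.npz"))
c=np.array([.560,-.1668])
for d,x0,y0,P in ((t,365,80,dict(tip=(230,133),redtip=(137,160),redcorner=(187,150),redin=(185,197),tooth2=(185,130))),
                (s,180,280,dict(tip=(583-400,212),redtip=(680-400,190),redA=(635-400,208),redB=(630-400,160)))):
    for k,p in P.items():
        X=ray(d,(x0+p[0]/3.636,y0+p[1]/3.636),.04)[:2]-c
        print(k,np.round(X,4),"r",round(np.hypot(*X),4),"cw angle from +x",round(-np.degrees(np.arctan2(X[1],X[0])),1))
```

```text
tip [ 0.0425 -0.0073] r 0.0431 cw angle from +x 9.7
redtip [0.0299 0.0335] r 0.0449 cw angle from +x -48.2
redcorner [0.0347 0.0116] r 0.0366 cw angle from +x -18.4
redin [0.0139 0.0123] r 0.0186 cw angle from +x -41.5
tooth2 [0.0435 0.0125] r 0.0453 cw angle from +x -16.0
tip [ 0.0449 -0.0041] r 0.0451 cw angle from +x 5.2
redtip [0.0349 0.0366] r 0.0506 cw angle from +x -46.3
redA [0.0437 0.0179] r 0.0473 cw angle from +x -22.3
redB [0.0175 0.014 ] r 0.0224 cw angle from +x -38.7
```

The pawl tip sits at about +8° and the red tooth at about -47°, so the wheel starts two teeth short (-1.047). The knob axis is near (0.560, -0.167), and both views agree to 4 mm. I'll move above it, turning the wrist on the way.

Call:
move_arm([
  [2.5,-1.6,0,0,0,-0.07,0],
  [6,-3.9,0,0,0,-0.14,0],
  [9.5,-6.1,0,0,0,-0.21,0],
  [13,-8.4,0,0,0,-0.29,0],
  [16.5,-10.6,0,0,0,-0.37,0],
  [20,-12.9,0,0,0,-0.45,0],
  [23,-14.8,0,0,0,-0.52,0],
  [25,-16,0,0,0,-0.57,0],
])

```text
time: 0.77
eef_pos: [0.3599, -0.3848, 0.2143]
ee_rot: [[0.676, 0.737, -0.0], [0.737, -0.676, 0.002], [0.001, -0.001, -1.0]]
force: [-0.2, -2.0, 0.2]
grip_width: 0.0951
```

```bash
cat >> h.py <<'E'
def delta(o,target):  # target TCP xyz -> tool-frame shift in cm
    return np.round(o["ee_rot"].T@(np.array(target)-o["eef_pos"])*100,2)
E
python3 - <<'E'
from h import *
from workcell import bot
o=bot.get_obs();print(o["time"],o["eef_pos"],o["joint_pos"],delta(o,[.56,-.167,.215]))
E
```

```text
0.7667 [ 0.35988432 -0.38477601  0.21426587] [-5.41233436e+01  2.02231938e+01  1.02991319e+02  5.34102847e-02
  5.68706403e+01 -1.15949972e+01] [ 2.958e+01  1.000e-02 -4.000e-02]
```

Call:
move_arm([
  [3.7,0,0,0,0,-0.07,0],
  [7.4,0,0,0,0,-0.14,0],
  [11.1,0,0,0,0,-0.21,0],
  [14.8,0,0,0,0,-0.29,0],
  [18.5,0,0,0,0,-0.37,0],
  [22.5,0,0,0,0,-0.45,0],
  [26.5,0,0,0,0,-0.52,0],
  [29.6,0,0,0,0,-0.57,0],
])

```text
time: 1.43
eef_pos: [0.5615, -0.1643, 0.2144]
ee_rot: [[0.167, 0.986, -0.0], [0.986, -0.167, 0.002], [0.002, -0.001, -1.0]]
force: [-1.0, -1.7, -0.0]
grip_width: 0.0949
```

Run:
```python
from h import *
from workcell import bot,viewer
o=bot.get_obs();print(o["time"],o["eef_pos"],o["joint_pos"],o["ee_rot"].round(3).tolist())
s=viewer.snapshot("wrist");cv2.imwrite("pics/w1.png",s["image"][:,:,::-1]);M=s["mount"];print(M.round(4).tolist())
T=np.eye(4);T[:3,:3]=o["ee_rot"];T[:3,3]=o["eef_pos"]
C=np.linalg.inv(T@M);np.savez("pics/w1.npz",image=s["image"],intrinsics=s["intrinsics"],R=C[:3,:3],t=C[:3,3])
t=viewer.snapshot("top");np.savez("pics/top1.npz",**t);cv2.imwrite("pics/top1.png",t["image"][:,:,::-1])
```

```text
1.4333 [ 0.56150728 -0.16434021  0.21438779] [-22.82553037  24.9034321   95.07252829   0.11006176  60.08651731
 -13.24826087] [[0.167, 0.986, -0.0], [0.986, -0.167, 0.002], [0.002, -0.001, -1.0]]
[[0.0001, -0.9712, -0.2383, 0.0668], [1.0, 0.0002, -0.0004, 0.0011], [0.0004, -0.2383, 0.9712, -0.171], [0.0, 0.0, 0.0, 1.0]]
```

View pics/w1.png

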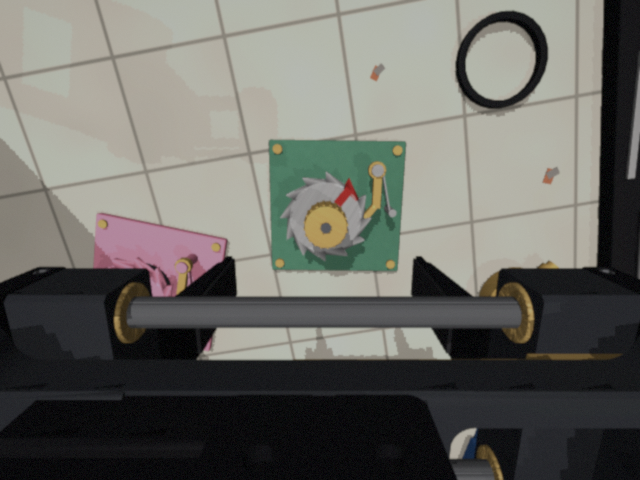

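The wrist view shows the knob centre at (326,228), the pawl tip at (368,216) and the red tip at (350,181). Now I'll measure these.

Run:
```python
from h import *
from workcell import bot
w=dict(np.load("pics/w1.npz"))
k=ray(w,(326,228),.085);print("knob",k)
im=w["image"];hs=cv2.cvtColor(im,cv2.COLOR_RGB2HSV)
m=cv2.inRange(hs,(0,170,90),(6,255,255));m[:140]=0;m[270:]=0;m[:,:260]=0;m[:,410:]=0
p=cv2.findNonZero(m)[:,0]
c=k[:2]
P=np.array([ray(w,q,.04)[:2]-c for q in p.astype(float)]);r=np.hypot(*P.T);a=-np.degrees(np.arctan2(P[:,1],P[:,0]))
i=r.argmax();print(len(p),"red max r",r[i],a[i],"range",a.min(),a.max())
X=ray(w,(367,216),.04)[:2]-c;print("tip",np.hypot(*X),-np.degrees(np.arctan2(X[1],X[0])))
o=bot.get_obs();print(o["time"],o["eef_pos"],o["joint_pos"][[0,5]],delta(o,[c[0],c[1],.052]))
cv2.imwrite("pics/w1c.png",cv2.resize(im[140:275,265:410],None,fx=4,fy=4,interpolation=cv2.INTER_CUBIC)[:,:,::-1])
```

```text
knob [ 0.56406632 -0.16827599  0.085     ]
175 red max r 0.046064905993888 -50.7733944708335 range -50.7733944708335 -27.35756007600181
tip 0.04345576049706778 6.33571496235681
1.5333 [ 0.56220887 -0.1635029   0.21407652] [-22.73083417 -13.23987779] [-0.47  0.27 16.21]
```

View pics/w1c.png

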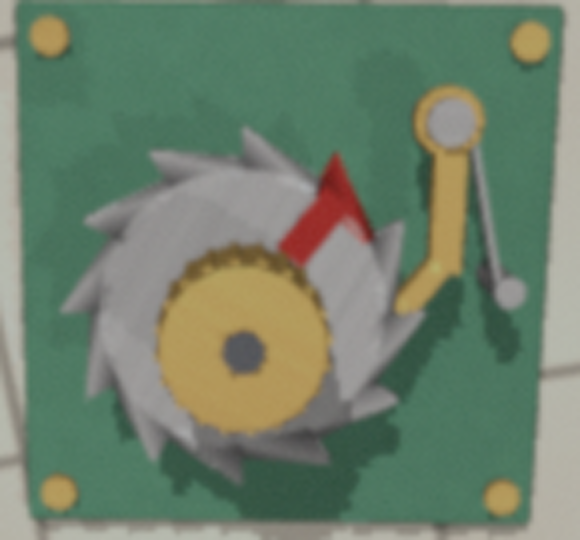

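This confirms it: the caught tooth is under the pawl tip, one grey tooth comes next, then red, so θ = -1.047. The three axis estimates average about (0.562, -0.168). Going down with the gripper open.

Call:
move_arm([
  [-0.4,0.1,2,0,0,0,0],
  [-0.4,0.1,5,0,0,0,0],
  [-0.4,0.1,8,0,0,0,0],
  [-0.4,0.1,11,0,0,0,0],
  [-0.4,0.1,13.5,0,0,0,0],
  [-0.4,0.1,15.3,0,0,0,0],
  [-0.4,0.1,16.2,0,0,0,0],
  [-0.4,0.1,16.2,0,0,0,0],
])

```text
time: 2.2
eef_pos: [0.5614, -0.1674, 0.0503]
ee_rot: [[0.167, 0.986, -0.003], [0.986, -0.167, 0.004], [0.003, -0.004, -1.0]]
force: [-0.4, -0.2, -0.1]
grip_width: 0.0952
```

Run:
```python
from h import *
from workcell import bot,viewer
o=bot.get_obs();print(o["time"],o["eef_pos"],o["force"])
s=viewer.snapshot("wrist");M=s["mount"]
T=np.eye(4);T[:3,:3]=o["ee_rot"];T[:3,3]=o["eef_pos"];C=np.linalg.inv(T@M)
np.savez("pics/w2.npz",image=s["image"],intrinsics=s["intrinsics"],R=C[:3,:3],t=C[:3,3])
for X in ([.562,-.168,.085],list(o["eef_pos"])):
    q=s["intrinsics"]@(C[:3,:3]@X+C[:3,3]);print(q[:2]/q[2])
cv2.imwrite("pics/w2.png",s["image"][:,:,::-1])
```

```text
2.2 [ 0.56137781 -0.16736656  0.05026255] [-0.35938705 -0.2440415  -0.11401522]
[322.43563305 305.34242291]
[321.59756879 275.70894186]
```

View pics/w2.png

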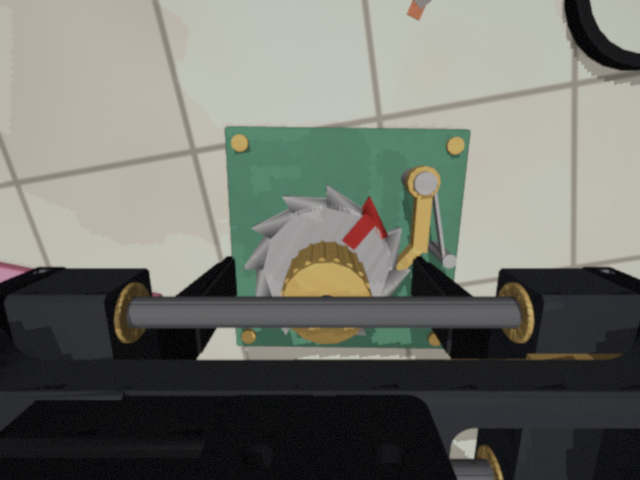

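The gripper is down around the knob, whose centre in this picture is about (327,302) against a predicted (322,305). It needs about 2 mm along tool +y, so I'll shift and close.

Call:
move_arm([
  [0,0.2,0,0,0,0,80],
  [0,0.2,0,0,0,0,255],
  [0,0.2,0,0,0,0,255],
  [0,0.2,0,0,0,0,255],
  [0,0.2,0,0,0,0,255],
  [0,0.2,0,0,0,0,255],
  [0,0.2,0,0,0,0,255],
  [0,0.2,0,0,0,0,255],
])

```text
time: 2.92
eef_pos: [0.564, -0.1678, 0.0517]
ee_rot: [[0.167, 0.986, -0.001], [0.986, -0.167, 0.003], [0.002, -0.002, -1.0]]
force: [-0.1, 0.2, 0.0]
grip_width: 0.0471
```

Call:
move_arm([
  [0,0,0,0,0,0,255],
  [0,0,0,0,0,0,255],
  [0,0,0,0,0,0,255],
  [0,0,0,0,0,0,255],
])

```text
time: 3.25
eef_pos: [0.5626, -0.1675, 0.0516]
ee_rot: [[0.166, 0.986, -0.005], [0.986, -0.166, 0.004], [0.003, -0.005, -1.0]]
force: [-6.8, 0.0, 4.6]
grip_width: 0.0393
```

Run:
```python
from h import *
from workcell import bot
o=bot.get_obs();print(o["time"],o["eef_pos"],o["force"],o["wrist_torque"],o["grip_width"],o["joint_pos"])
```

```text
3.25 [ 0.56262401 -0.16750076  0.05164837] [-6.8222521   0.02201231  4.6267635 ] [0.03337098 1.12894006 0.08456961] 0.0393175773062061 [-23.06656017  36.96831923 102.9021568    0.13870853  40.45829672
 -13.59375106]
```

Gripped at 39.3 mm with small forces. Turning the first part now.

Call:
move_arm([
  [0,0,0,0,0,0.07,255],
  [0,0,0,0,0,0.15,255],
  [0,0,0,0,0,0.23,255],
  [0,0,0,0,0,0.31,255],
  [0,0,0,0,0,0.39,255],
  [0,0,0,0,0,0.47,255],
  [0,0,0,0,0,0.55,255],
  [0,0,0,0,0,0.6,255],
])

```text
time: 3.92
eef_pos: [0.5626, -0.1674, 0.0517]
ee_rot: [[0.697, 0.717, -0.005], [0.717, -0.697, 0.004], [-0.001, -0.006, -1.0]]
force: [-0.2, 0.5, 0.6]
grip_width: 0.0394
```

Run:
```python
from h import *
from workcell import bot
o=bot.get_obs();R=o["ee_rot"];print(o["time"],o["eef_pos"],o["force"],o["wrist_torque"],o["grip_width"],"yaw",np.arctan2(R[1,0],R[0,0]))
```

```text
3.9167 [ 0.56256086 -0.16738537  0.0516577 ] [-0.24773038  0.53280208  0.61219796] [-0.02349738 -0.13373538  0.17103588] 0.039397576784447136 yaw 0.7997775950693277
```

Call:
move_arm([
  [0,0,0,0,0,0.08,255],
  [0,0,0,0,0,0.17,255],
  [0,0,0,0,0,0.26,255],
  [0,0,0,0,0,0.35,255],
  [0,0,0,0,0,0.44,255],
  [0,0,0,0,0,0.53,255],
  [0,0,0,0,0,0.61,255],
  [0,0,0,0,0,0.65,255],
])

```text
time: 4.58
eef_pos: [0.5626, -0.1674, 0.0516]
ee_rot: [[0.989, 0.145, -0.005], [0.145, -0.989, 0.004], [-0.004, -0.004, -1.0]]
force: [-0.6, -0.0, 0.1]
grip_width: 0.0395
```

```bash
cat > look.py <<'E'
from h import *
from workcell import bot,viewer
import sys
n=sys.argv[1]
o=bot.get_obs();R=o["ee_rot"];print(o["time"],o["eef_pos"],o["force"],o["wrist_torque"],o["grip_width"],"turned",1.404-np.arctan2(R[1,0],R[0,0]))
s=viewer.snapshot("wrist");a=s["image"][100:360,160:560]
t=viewer.snapshot("scene");b=t["image"][270:390,170:310]
b=cv2.resize(b,(400,343),interpolation=cv2.INTER_CUBIC)[:260] if 0 else cv2.resize(b,(303,260),interpolation=cv2.INTER_CUBIC)
cv2.imwrite(f"pics/{n}.png",np.hstack([a,b])[:,:,::-1])
E
python3 look.py w3
```

```text
4.5833 [ 0.56263906 -0.16740373  0.05164112] [-0.5546911  -0.00799814  0.11007334] [ 0.10086594 -0.1189578   0.2451124 ] 0.03945028987830623 turned 1.2583570849228665
```

View pics/w3.png

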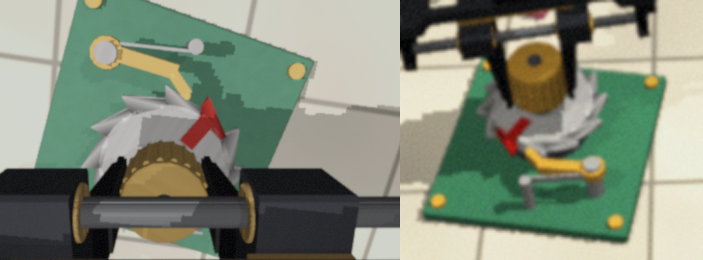

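The red tooth tip, at (210,98), is now just clockwise of the pawl tip at (187,95). The wheel turned 1.26 rad, so θ ≈ 0.21, and the grip shows no slip. I'll let go in place.

Call:
move_arm([
  [0,0,0,0,0,0,0],
  [0,0,0,0,0,0,0],
  [0,0,0,0,0,0,0],
  [0,0,0,0,0,0,0],
  [0,0,0,0,0,0,0],
  [0,0,0,0,0,0,0],
  [0,0,0,0,0,0,0],
  [0,0,0,0,0,0,0],
])

```text
time: 5.35
eef_pos: [0.5626, -0.1674, 0.0516]
ee_rot: [[0.989, 0.149, -0.005], [0.149, -0.989, 0.004], [-0.004, -0.004, -1.0]]
force: [0.3, -0.1, -0.5]
grip_width: 0.0873
```

Call:
move_arm([
  [0,0,-1,0,0,0,0],
  [0,0,-3,0,0,0,0],
  [0,0,-5,0,0,0,0],
  [0,0,-7,0,0,0,0],
  [0,0,-9,0,0,0,0],
  [0,0,-11,0,0,0,0],
  [0,0,-12,0,0,0,0],
  [0,0,-12,0,0,0,0],
])

```text
time: 6.02
eef_pos: [0.564, -0.1681, 0.1742]
ee_rot: [[0.989, 0.149, -0.001], [0.149, -0.989, 0.002], [-0.001, -0.002, -1.0]]
force: [0.1, -0.7, -1.4]
grip_width: 0.0953
```

```bash
python3 look.py w4
```

```text
6.0167 [ 0.56398807 -0.16813891  0.17424995] [ 0.09624572 -0.66532569 -1.39999135] [-0.02392542 -0.00470771  0.01444638] 0.09527430647138592 turned 1.2544925971227951
```

View pics/w4.png

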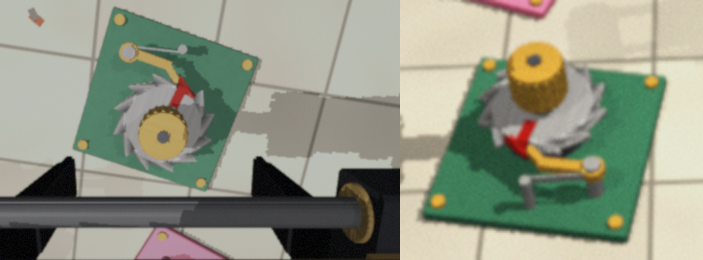

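The red tooth rests right against the pawl tip at (182,82), on its clockwise side. One last scene check covers the black winder, and then I'll hand in.

Run:
```python
from h import *
from workcell import viewer
s0=dict(np.load("pics/scene0.npz"))["image"];s=viewer.snapshot("scene")["image"]
w=viewer.snapshot("wrist")["image"]
a=cv2.resize(s[250:350,385:515],(390,300));b=cv2.resize(w[150:280,230:430],(400,300),interpolation=cv2.INTER_CUBIC)
cv2.imwrite("pics/f.png",np.hstack([a,b])[:,:,::-1])
```

```text
(no output)
```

View pics/f.png

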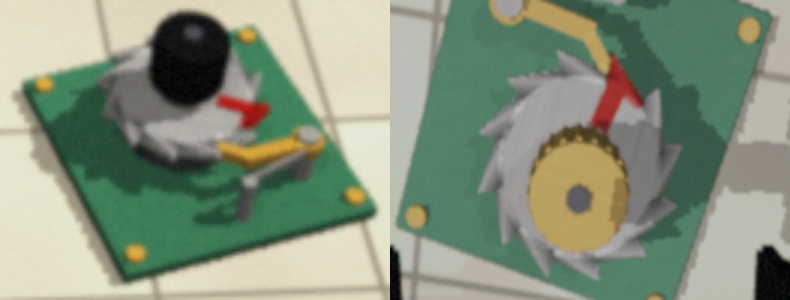

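The black winder still has its red tooth two short of its pawl. On the brass winder, the red tooth's steep face is caught on the pawl tip.

```bash
python3 -c "
from workcell import ticket
print(ticket.sign_off())"
```

```text
the job is handed in; nothing more can be done
None
```

The brass-knobbed winder is set with its red tooth caught on the pawl, and I handed the job in at about 6 s of robot time. I gripped the brass knob on the green plate, turned it about 1.26 rad clockwise (two teeth, to roughly 0.21 rad past the red catch), let go and lifted clear.

**Brass winder:** the last close-up shows the red tooth's steep face against the pawl tip, with no tooth further passed.

**Black winder:** it was never touched, and its red tooth still stands two short of its pawl.

**Forces:** every wrist force reading stayed below 10 N.

**Disagreement:** the first estimates of the knob's axis differed by up to 4 mm between the cameras. I settled this with a close-up wrist picture, and the grip then centred on the knob. No check failed.

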